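# Fold the tool flap down and shut the toolbox

### The arm

A 6-joint arm with a two-finger parallel gripper is mounted at the origin on the work surface. World frame = base frame: x ahead of the robot, y to its left, z up, the work surface at z = 0. Lengths are in m, angles in rad, forces in N, time in s.
With the tool pointing down it reaches from about 0.375 to 0.9 m from the base axis. Payload 3.1 kg.
Tool frame: the origin (TCP) lies midway between the tips of the shut fingers; the grasp point (between the pads) lies 19 mm behind it (r.tcp_to_grasp is the distance from the TCP to the grasp point, in m); z points along the fingers, y is the line along which they close (so a half turn about z gives the same grasp; the last joint's range is limited). The gripper opens to 87 mm and grips with 3 to 60 N. Pads are 19 mm wide; open, the fingers measure 117 mm over their backs; the gripper's body (75 mm by 190 mm) begins 51 mm behind the grasp point.
Start: joints at [-1.484, 0.527, 1.433, -0, 1.181, -0.178], TCP at [0.164, -0.603, 0.223] pointing down, gripper open.
Joint ranges: [-3.08, 3.08], [-0.75, 2.2], [0.22, 2.44], [-1.43, 4.57], [0, 2.65], [-2.85, 2.85]. Speed limits (rad/s): [2.79, 2.79, 3.14, 3.14, 3.14, 3.14].

### API

Orientations are given as a unit quaternion [w, x, y, z].
In Python, from workcell import r gives the robot as it stands.
- The arm moves only by the tool send_rows, never from a script. Its argument "commands" is a list of rows, each a list of 7 numbers: the closure, from -1 (fully open) to 1 (shut), so that 0 is half open, then the shift along the tool's x, y, z in mm, then the turn, a rotation vector about the tool's x, y, z in rad. In form: [[jaw, x, y, z, wx, wy, wz], ...]. A call has exactly 10 rows; each row is the pose to reach, as a shift and turn from the pose commanded when the call began, along the tool's axes at that moment; what a row does not reach only later rows make up. A row lasts 1/12 s, in which the tool goes at most 41.7 mm and 7.16 degrees, less where a joint would pass 70% of its speed; a pose out of reach is approached as far as the arm can. A call with a gripper value outside its range is refused whole. The fingers move at their own pace and stop on an object; the grip force is fixed at half the most. Time passes only in rows, so rows that repeat a pose let the fingers close, or fill a call up. It gives the time, the measured TCP pose, the force, the opening and the grip force at its end, in the units of the state.
- r.sense(): the state, without advancing time (a new reading comes with each control period).
- r.snapshot(name): name is "scene" or "top" or "wrist"; returns a dict with "color" (384x512x3 uint8, red, green, blue), "vertical_fov" (degrees; the focal length in pixels is half the picture's height over the tangent of half this angle, whatever the lens; pixels are square), "cx", "cy" (the principal point, pixels), "view" (4x4, takes a point from world to camera coordinates); the wrist camera has in their place "tool_from_camera" (4x4, takes a point from camera to tool coordinates, whose origin is the TCP and whose axes are the flange's). Camera axes: x right, y down, z forward; pixel columns grow to the right and rows downward; lengths in m; the calibration is good to about 2 mm. A picture is of the moment at which its call begins: read the wrist's pose just before it. There is no depth.
- r.job_done(): hands the job in; it is judged then, once.
The state is a dict: "time": time; "qpos": joint angles; "joint_vel": joint speeds; "joint_efforts": joint torques, N m; "tcp_pos": TCP position; "orientation": TCP orientation; "ft_force": force on the tool from outside, world axes, zero at the start; "wrist_torque": the same for the moment, N m; "grip_width": opening from 0.0 (shut) to 1.0 (fully open); "gripper_force": force on a finger pad.
Only numpy, scipy, OpenCV 4.12 (cv2) and the standard library are available. Lean on these libraries where they do the work, as an engineer would, in place of code of your own. Each camera call takes 0.05 s, during which the arm holds its last target. There are 200 camera calls.

### The job

Close up the open toolbox on the bench: first push the upright tool flap down until it lies flat inside the box, and only then swing the hinged lid over it and press it fully shut. Push with the fingers, nothing needs gripping or picking up; leave the other things on the bench where they are.

Things in the scene. Friction and masses are not known exactly. Their poses are not given: they have to be found in the camera images.
- toolbox: Open slate-grey steel toolbox, 180 (its x) x 160 (its y) x 80 mm high, walls 3 mm, fixed to the bench. Origin at the centre of its underside, z up. The lid is hinged along its +y rim, the tool flap just inside its -y wall; both hinges run along box x. A bail handle sticks out 22 mm from each x end. Sockets up to 35 mm high stand on its floor.
- flap (a joint): Angle of the tool flap: aluminium panel 156 mm (along box x) x 105 x 6 mm, 0.14 kg, three screwdrivers clipped on its inner face (towards the lid; they reach 21 mm from its middle plane). 0 = folded flat, top 15 mm below the box rim (stop); 1.57 = upright; stop at 1.75. It folds towards box +y. Stiff hinge (0.13 N m): stays where left, must be pushed all the way down.
- lid (a joint): Angle of the lid: slate-grey steel panel 192 mm (along box x) x 163 x 4 mm, 0.3 kg, with a 15 mm skirt on its inner side. 0 = shut (stop), outer face then 85 mm above the bench; 1.57 = upright; stop at 1.95. It shuts towards box -y. Stiff hinge (0.4 N m): stays where left, must be pushed all the way down. It jams on a standing flap.
- flap_hinge (a point): Middle of the flap's hinge axis, in the panel's middle plane; 68 mm to box -y of the box centre, 62 mm above the bench.
- flap_edge (a point): Middle of the flap's free edge, on its outer face (the face away from the lid, upward once folded); 105 mm from the hinge.
- lid_hinge (a point): Middle of the lid's hinge axis, 80 mm to box +y of the box centre, 81 mm above the bench; the lid's outer face lies 4 mm off the axis.
- lid_edge (a point): Middle of the lid's free edge, on its outer face (away from the box when open, upward when shut); 163 mm from the hinge.
- canister: Loose steel can with a paper label, 68 mm wide, 85 mm high; origin at the centre of its underside. Bystander.
- carton: Loose cardboard carton 75 x 55 x 50 mm high; origin at the centre of its underside. Bystander.
- jar: Loose amber glass jar with a steel cap, 60 mm wide, 75 mm high; origin at the centre of its underside. Bystander.
- wrench: Loose wrench 150 mm long lying flat on the bench along its own x; origin at its underside near the middle. Bystander.

How it is judged:
On the way, in this order (a step that is already met when the one before it is completed fails the run):
1. the flap is folded flat (below 0.08 rad) while the lid still stands open (above 0.8 rad) (value of joint flap below 0.08 rad and value of joint lid above 0.8 rad), for 0.2 s.
2. the lid is shut (below 0.035 rad) over the flat flap (value of joint lid below 0.035 rad and value of joint flap below 0.08 rad), for 0.2 s.
At the end, for the whole second after the job is handed in: The flap lies flat (within 0.08 rad), the lid is fully shut (within 0.035 rad, 6 mm at its edge), and the canister, carton, jar and wrench are within 30 mm of where they stood (all of step 2 and distance of each of canister, carton, jar, wrench from where it was at the start of the episode below 0.03 m); the robot touches nothing.
It fails at once if the canister was knocked, lifted or carried (moved over 30 mm) (distance of canister from where it was at the start of the episode above 0.03 m).
It fails at once if the carton was knocked, lifted or carried (moved over 30 mm) (distance of carton from where it was at the start of the episode above 0.03 m).
It fails at once if the jar was knocked, lifted or carried (moved over 30 mm) (distance of jar from where it was at the start of the episode above 0.03 m).
It fails at once if the wrench was knocked, lifted or carried (moved over 30 mm) (distance of wrench from where it was at the start of the episode above 0.03 m).
It also fails if it takes over 53 s, if anything falls off the work surface, if the arm or the gripper's body presses on something with over 40 N, if the wrist force passes 120 N, or if a joint passes its speed limit or range.

## Working session

There is one attempt and no reset: what is moved stays moved. The work goes in short steps, Python scripts to look and compute and a tool call to move; the robot and the scene stay as the last step left them, time stands still between calls to the robot, and variables do not carry over. Pictures are saved under pics/ and viewed, at most 10 in all, crops included, and the job is handed in when it is done.

Besides the shell and the picture viewer there is one more tool, called after "Request:" by a JSON object that holds its "op" and its "data", one argument or row to a line. send_rows: Moves the arm, as the interface text tells. Its arguments: {"type":"object","properties":{"commands":{"type":"array"}},"required":["commands"]}

```bash
mkdir -p pics; ls
python3 - <<'E'
from workcell import r
import cv2,pickle
d={}
for n in("scene","top"):
    s=r.snapshot(n); d[n]=s
    cv2.imwrite(f"pics/{n}.png",cv2.resize(s["color"][:,:,::-1],(800,600),interpolation=cv2.INTER_CUBIC))
    print(n,s["vertical_fov"],s["cx"],s["cy"],s["view"].round(3).tolist())
pickle.dump(d,open("d.pkl","wb"))
s=r.sense();print(s["tcp_pos"],s["orientation"],s["time"])
E
```

```text
pics
scene 55.464100454188404 252.05271043207514 194.23502211704582 [[0.02, 1.0, 0.003, -0.071], [0.6, -0.01, -0.8, -0.271], [-0.799, 0.018, -0.6, 1.268], [0.0, 0.0, 0.0, 1.0]]
top 42.64048460615266 255.56831712805027 189.7261734968614 [[-0.028, -1.0, -0.008, 0.08], [-0.981, 0.029, -0.191, 0.551], [0.191, 0.003, -0.982, 1.036], [0.0, 0.0, 0.0, 1.0]]
[ 0.16356001 -0.60254019  0.22168235] [-9.66239025e-04  9.91247375e-01  1.32014033e-01  5.54000987e-05] 0.1
```

View pics/scene.png

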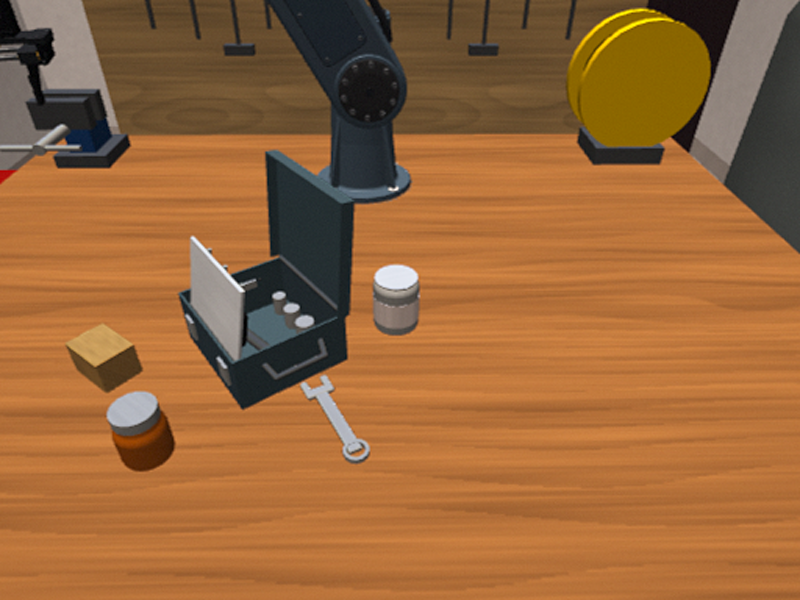

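View pics/top.png

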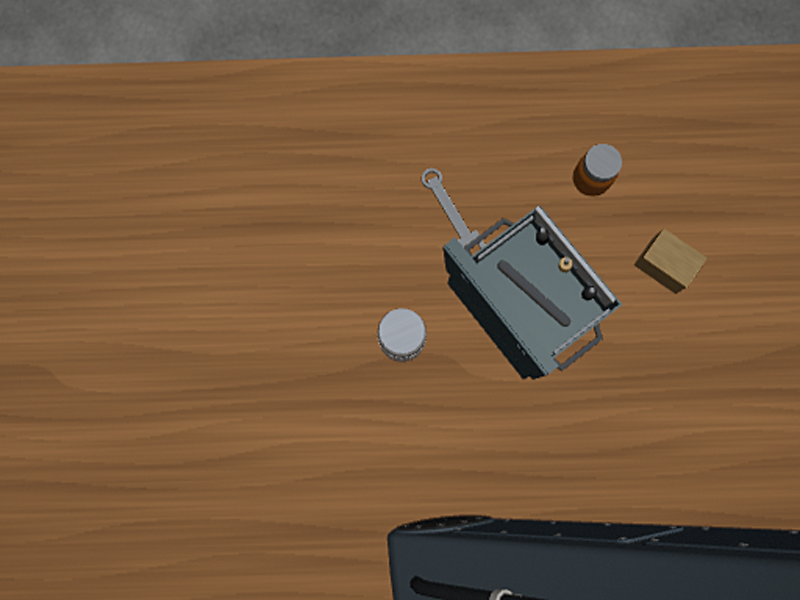

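Scene view: the flap stands at (191,239)-(243,291), and the lid's near top corner is at (352,204). The near bottom corners of the box are at (243,405) and (347,360). Top view: the flap edge runs (537,208)-(618,303) and the lid is at the left. The wrench lies by the +x handle, the canister on the lid side, and the jar and carton on the flap side. Next I'll fit the box pose and both angles and check them with an overlay.

```bash
cat > h.py <<'E'
import numpy as np,cv2,pickle
from scipy.optimize import least_squares
d=pickle.load(open("d.pkl","rb"))
def proj(s,P):
    P=np.atleast_2d(P)@s["view"][:3,:3].T+s["view"][:3,3]; f=192/np.tan(np.radians(s["vertical_fov"]/2))
    return np.c_[s["cx"]+f*P[:,0]/P[:,2],s["cy"]+f*P[:,1]/P[:,2]]*1.5625
def W(p,P):  # box->world
    c,s=np.cos(p[2]),np.sin(p[2]); return np.atleast_2d(P)@np.array([[c,s,0],[-s,c,0],[0,0,1]])+[p[0],p[1],0]
def flap(a,x,l,o): # o>0 = outer side
    return [x,-.068+l*np.cos(a)-o*np.sin(a),.062+l*np.sin(a)+o*np.cos(a)]
def lid(a,x,l,o):
    return [x,.080-l*np.cos(a)+o*np.sin(a),.081+l*np.sin(a)+o*np.cos(a)]
def ray(s,u,z):
    f=192/np.tan(np.radians(s["vertical_fov"]/2));R=s["view"][:3,:3];t=s["view"][:3,3]
    v=R.T@[(u[0]/1.5625-s["cx"])/f,(u[1]/1.5625-s["cy"])/f,1];c=-R.T@t
    return c+v*(z-c[2])/v[2]
E
cat > fit.py <<'E'
from h import *
def pts(p):
    b=lambda x,y,z:[x*.09,y*.08,z]
    return {"scene":[(b(1,-1,0),(243,405)),(b(1,1,0),(347,360)),(b(-1,-1,.08),(181,293)),(flap(p[3],-.078,.105,.003),(191,239)),(flap(p[3],.078,.105,.003),(243,292)),(lid(p[4],.096,.163,.004),(352,204))],
    "top":[(flap(p[3],.078,.105,.003),(538,207)),(flap(p[3],-.078,.105,.003),(619,303)),(lid(p[4],.096,.163,.004),(445,244))]}
def res(p):
    return np.concatenate([ (proj(d[n],W(p,[a for a,_ in q]))-[b for _,b in q]).ravel() for n,q in pts(p).items()])
o=least_squares(res,[.6,-.15,.7,1.57,1.6],loss="soft_l1",f_scale=2);p=o.x;print(p.round(4),res(p).round(1));np.save("p.npy",p)
ims=[]
for n in("scene","top"):
    im=cv2.imread(f"pics/{n}.png")
    def poly(P,c): cv2.polylines(im,[proj(d[n],W(p,P)).round().astype(int)],True,c,1)
    for z in(0,.08): poly([[.09,.08,z],[-.09,.08,z],[-.09,-.08,z],[.09,-.08,z]],(0,255,0))
    for o_ in(.003,-.003): poly([flap(p[3],.078,0,o_),flap(p[3],.078,.105,o_),flap(p[3],-.078,.105,o_),flap(p[3],-.078,0,o_)],(0,0,255))
    for o_ in(.004,-.015): poly([lid(p[4],.096,0,o_),lid(p[4],.096,.163,o_),lid(p[4],-.096,.163,o_),lid(p[4],-.096,0,o_)],(0,255,255))
    x,y=(50,130) if n=="scene" else (370,130)
    ims.append(cv2.resize(im[y:y+300,x:x+360],None,fx=1.1,fy=2 if 0 else 1.1))
cv2.imwrite("pics/ov.png",np.hstack(ims))
for k,u,z in(("can",(402,329),.085),("carton",(675,257),.05),("jar",(603,162),.075),("wr1",(431,178),.004),("wr2",(470,240),.004)): print(k,ray(d["top"],u,z).round(3))
E
python3 fit.py
```

```text
[ 0.5528 -0.1223  0.611   1.3644  1.6245] [-0.5  3.5  1.4 -1.4 -1.6 -2.1  0.1 -4.4 -2.6 -1.6 -0.8 -3.2 -0.8 -0.4
 -4.8 -1.5 -0.6 -0.2]
can [0.502 0.062 0.085]
carton [ 0.6   -0.332  0.05 ]
jar [ 0.737 -0.233  0.075]
wr1 [0.746 0.011 0.004]
wr2 [ 0.646 -0.044  0.004]
```

View pics/ov.png

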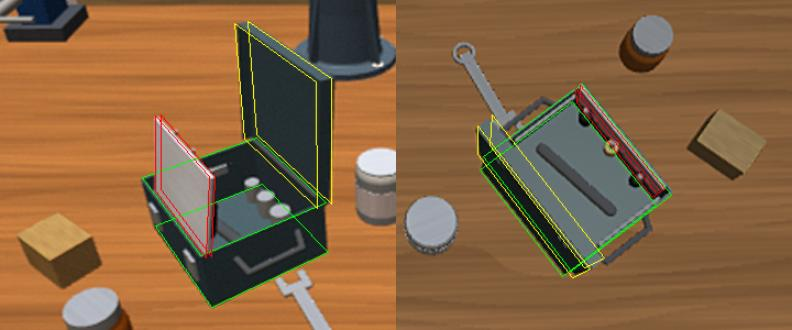

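The overlay mostly matches: the box rim and flap sit within about 5 px. I'll refine it with zoomed crops.

Run:
```python
from h import *
a=cv2.resize(d["scene"]["color"][90:265,112:237,::-1],None,fx=3.2,fy=3.2,interpolation=cv2.INTER_CUBIC)
b=cv2.resize(d["top"]["color"][125:249,275:405,::-1],None,fx=3,fy=3,interpolation=cv2.INTER_CUBIC)
c=np.zeros((560,800,3),np.uint8);c[:,:400]=a;c[:372,405:795]=b
c=np.clip(c.astype(float)*1.6,0,255).astype(np.uint8)
cv2.imwrite("pics/z.png",c)
```

```text
(no output)
```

View pics/z.png

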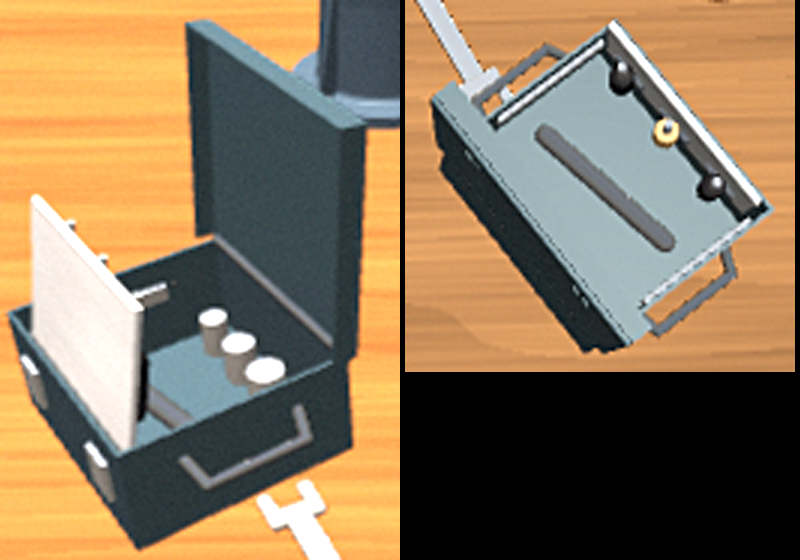

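Zoomed picture: the corners are clear (rim, bottom, flap edge, lid edge). I'll refit with these.

```bash
python3 - <<'E'
s=open("fit.py").read()
i=s.index("    return {");j=s.index("def res")
s=s[:i]+'''    S=lambda u,v:((112+u/3.2)*1.5625,(90+v/3.2)*1.5625)
    T=lambda u,v:((275+(u-405)/3)*1.5625,(125+v/3)*1.5625)
    return {"scene":[(b(1,-1,0),S(139,547)),(b(1,1,0),S(352,446)),(b(-1,-1,.08),S(10,314)),(b(1,-1,.08),S(122,456)),(flap(p[3],-.078,.105,.003),S(34,195)),(flap(p[3],.078,.105,.003),S(133,308)),(lid(p[4],.096,.163,.004),S(366,126)),(lid(p[4],-.096,.163,.004),S(208,21)),(lid(p[4],-.096,.163,-.015),S(188,20))],
    "top":[(flap(p[3],.078,.105,.003),T(614,22)),(flap(p[3],-.078,.105,.003),T(767,206)),(lid(p[4],.096,.163,.004),T(432,93)),(lid(p[4],-.096,.163,.004),T(628,347))]}
'''+s[j:]
open("fit.py","w").write(s)
E
python3 fit.py
```

```text
[ 0.5526 -0.122   0.6101  1.3746  1.6357] [-0.3  0.7  1.7  0.2 -0.2 -3.1 -2.4 -1.1 -1.1 -1.2 -0.2 -0.4 -1.  -1.6
  0.3 -2.1 -2.7  0.7 -0.8 -0.6 -3.5 -1.5 -0.8  1.  -1.2 -0.6]
can [0.502 0.062 0.085]
carton [ 0.6   -0.332  0.05 ]
jar [ 0.737 -0.233  0.075]
wr1 [0.746 0.011 0.004]
wr2 [ 0.646 -0.044  0.004]
```

View pics/ov.png

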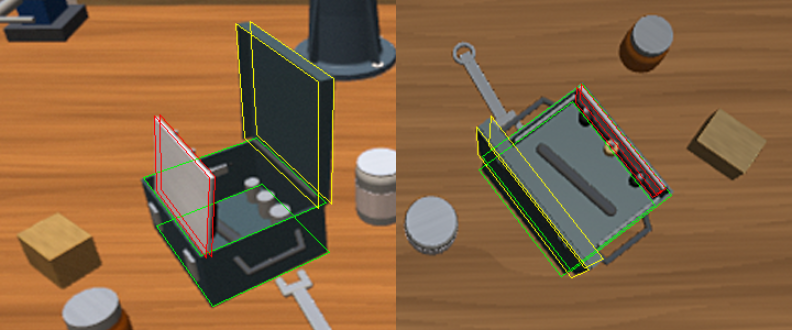

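```bash
cat > m.py <<'E'
import sys,json,numpy as np
from scipy.spatial.transform import Rotation as R
from h import W,flap,lid
from workcell import r
p=np.load("p.npy")
def pose0():
    s=r.sense();q=s["orientation"];return s["tcp_pos"],R.from_quat([q[1],q[2],q[3],q[0]])
def goal(sgn,tilt=0):  # tool x = sgn*box y, z down; tilt>0 leans the fingers to box +y
    B=R.from_euler("z",p[2]); X=np.array([0,sgn,0]);Z=np.array([0,0,-1]);
    return B*R.from_euler("x",tilt)*R.from_matrix(np.c_[X,np.cross(Z,X),Z])
def shift(P0,R0,box,Rg):
    t=W(p,box)[0]; return (R0.inv().apply(t-P0)*1000).round(1),(R0.inv()*Rg).as_rotvec().round(3)
def st():
    s=r.sense();c,q=np.cos(p[2]),np.sin(p[2]);v=s["tcp_pos"]-[p[0],p[1],0]
    print("t",round(s["time"],2),"box",[round(x,4) for x in(c*v[0]+q*v[1],-q*v[0]+c*v[1],v[2])],"F",s["ft_force"].round(1),"q",s["qpos"].round(2),"w",s["grip_width"])
E
python3 - <<'E'
from m import *
s=r.snapshot("wrist");print(s["tool_from_camera"].round(3))
P,O=pose0()
for g in(1,-1): print(g,shift(P,O,[0,-.12,.25],goal(g)))
st()
E
```

```text
[[-0.001 -0.955 -0.295  0.082]
 [ 1.    -0.001 -0.     0.001]
 [ 0.    -0.295  0.955 -0.162]
 [ 0.     0.     0.     1.   ]]
1 (array([ 542. , -249.2,  -27.7]), array([-1.000e-03, -2.000e-03, -1.916e+00]))
-1 (array([ 542. , -249.2,  -27.7]), array([-2.000e-03,  1.000e-03,  1.225e+00]))
t 0.15 box [np.float64(-0.5943), np.float64(-0.171), np.float64(0.2218)] F [ 0.1 -0.7  0.8] q [-1.48  0.53  1.43 -0.    1.18 -0.18] w 0.9979569414986397
```

Request:
{"op": "send_rows", "data": {
  "commands": [
    [1,40,-18,-28,0,0,0.12],
    [1,80,-36,-28,0,0,0.24],
    [1,119,-55,-28,0,0,0.36],
    [1,158,-73,-28,0,0,0.48],
    [1,197,-91,-28,0,0,0.6],
    [1,236,-109,-28,0,0,0.72],
    [1,275,-127,-28,0,0,0.84],
    [1,314,-145,-28,0,0,0.96],
    [1,353,-163,-28,0,0,1.08],
    [1,392,-180,-28,0,0,1.2]
  ]
}}

```text
time: 0.98
tcp_pos: [0.4649, -0.3508, 0.2503]
orientation: [-0.0, 0.898, -0.441, -0.0]
ft_force: [1.1, -0.8, -1.3]
grip_width: 0.327
gripper_force: 0.0
```

Run:
```python
from m import *
st();P,O=pose0();print(shift(P,O,[0,-.12,.25],goal(-1)),shift(P,O,[0,-.12,.15],goal(-1)))
```

```text
t 0.98 box [np.float64(-0.203), np.float64(-0.1372), np.float64(0.2503)] F [ 1.1 -0.8 -1.3] q [-0.84  0.44  1.51 -0.    1.19  1.65] w 0.327146688284642
(array([  -7.5, -203.6,    0.3]), array([0.   , 0.001, 0.048])) (array([  -7.4, -203.6,  100.3]), array([0.   , 0.001, 0.048]))
```

Request:
{"op": "send_rows", "data": {
  "commands": [
    [1,-1,-40,0,0,0,0.025],
    [1,-4,-80,0,0,0,0.025],
    [1,-8,-120,0,0,0,0.025],
    [1,-10,-165,0,0,0,0.025],
    [1,-10,-165,0,0,0,0.025],
    [1,-10,-165,0,0,0,0.025],
    [1,-10,-165,40,0,0,0.025],
    [1,-10,-165,80,0,0,0.025],
    [1,-10,-165,100,0,0,0.025],
    [1,-10,-165,100,0,0,0.025]
  ]
}}

```text
time: 1.82
tcp_pos: [0.5826, -0.242, 0.1449]
orientation: [-0.0, 0.893, -0.45, -0.006]
ft_force: [-0.3, 0.8, -0.9]
grip_width: 0.002
gripper_force: 0.0
```

Run:
```python
from m import *
st();P,O=pose0();print(shift(P,O,[0,-.12,.15],goal(-1)))
# flap path: TCP box y,z for angle a, contact l
for a in np.arange(1.4,-.06,-.1):
    l=.06+.03*max(a,0)/1.4;q=flap(a,0,l,.003);print(round(a,2),round(q[1]*1000-9.5,1),round(q[2]*1000,1))
```

```text
t 1.82 box [np.float64(-0.0441), np.float64(-0.1155), np.float64(0.1449)] F [-0.3  0.8 -0.9] q [-0.57  0.63  1.48 -0.    1.05  1.93] w 0.002305595342462109
(array([  5.6, -44. ,  -5.4]), array([0.005, 0.012, 0.027]))
1.4 -65.2 151.2
1.3 -56.9 147.5
1.2 -49.2 143.0
1.1 -42.3 137.8
1.0 -36.0 132.1
0.9 -30.6 126.0
0.8 -25.9 119.4
0.7 -22.1 112.6
0.6 -19.1 105.6
0.5 -16.9 98.5
0.4 -15.5 91.5
0.3 -14.9 84.5
0.2 -15.1 77.7
0.1 -16.0 71.2
-0.0 -17.5 65.0
```

Request:
{"op": "send_rows", "data": {
  "commands": [
    [1,0,-10,0,0,0,0],
    [1,0,-20,0,0,0,0],
    [1,0,-30,0,0,0,0],
    [1,0,-40,0,0,0,0],
    [1,0,-40,0,0,0,0],
    [1,0,-40,0,0,0,0],
    [1,0,-40,0,0,0,0],
    [1,0,-40,0,0,0,0],
    [1,0,-40,0,0,0,0],
    [1,0,-40,0,0,0,0]
  ]
}}

```text
time: 2.65
tcp_pos: [0.6195, -0.2193, 0.1505]
orientation: [0.0, 0.893, -0.45, -0.0]
ft_force: [0.6, -0.1, -0.1]
grip_width: 0.003
gripper_force: 0.0
```

Run:
```python
from m import *
st();P,O=pose0();print(shift(P,O,[0,-.12,.15],goal(-1)))
```

```text
t 2.65 box [np.float64(-0.001), np.float64(-0.118), np.float64(0.1505)] F [ 0.6 -0.1 -0.1] q [-0.51  0.65  1.41 -0.    1.08  1.99] w 0.003289259124225043
(array([ 2. , -0.9,  0.5]), array([0.   , 0.   , 0.028]))
```

Request:
{"op": "send_rows", "data": {
  "commands": [
    [1,-20,0,0,0,0,0.028],
    [1,-40,0,0,0,0,0.028],
    [1,-53,0,0,0,0,0.028],
    [1,-61,0,3,0,0,0.028],
    [1,-69,0,7,0,0,0.028],
    [1,-76,0,13,0,0,0.028],
    [1,-82,0,18,0,0,0.028],
    [1,-87,0,24,0,0,0.028],
    [1,-87,0,24,0,0,0.028],
    [1,-87,0,24,0,0,0.028]
  ]
}}

```text
time: 3.48
tcp_pos: [0.5671, -0.1487, 0.1255]
orientation: [0.0, 0.887, -0.462, -0.001]
ft_force: [0.1, 1.0, -0.7]
grip_width: 0.007
gripper_force: 0.0
```

Run:
```python
from m import *
st()
s=r.snapshot("scene");cv=__import__("cv2");cv.imwrite("pics/s2.png",cv.resize(s["color"][60:300,90:330,::-1],(600,600)))
```

```text
t 3.48 box [np.float64(-0.0035), np.float64(-0.0302), np.float64(0.1255)] F [ 0.1  1.  -0.7] q [-0.45  0.6   1.62  0.    0.92  2.08] w 0.006519781653537662
```

View pics/s2.png

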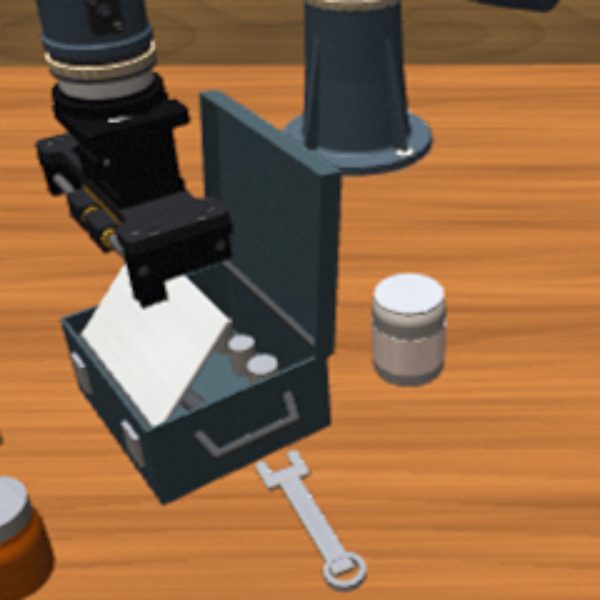

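The picture shows the flap tipping over under the fingertip, with the lid and the bystanders clear.

Request:
{"op": "send_rows", "data": {
  "commands": [
    [1,-5,0,7,0,0,0],
    [1,-9,0,14,0,0,0],
    [1,-12,0,21,0,0,0],
    [1,-14,0,28,0,0,0],
    [1,-15,0,35,0,0,0],
    [1,-16,0,42,0,0,0],
    [1,-16,0,49,0,0,0],
    [1,-15,0,54,0,0,0],
    [1,-14,0,58,0,0,0],
    [1,-14,0,58,0,0,0]
  ]
}}

```text
time: 4.37
tcp_pos: [0.5597, -0.1379, 0.0674]
orientation: [0.0, 0.887, -0.462, -0.001]
ft_force: [-0.9, -1.0, 1.4]
grip_width: 0.002
gripper_force: 0.0
```

```bash
python3 -c "
from m import *
st()"
```

```text
t 4.37 box [np.float64(-0.0034), np.float64(-0.0171), np.float64(0.0674)] F [-0.9 -1.   1.4] q [-0.44  0.68  1.68 -0.    0.78  2.1 ] w 0.002285524492920706
```

Now press down slowly to the stop.

Request:
{"op": "send_rows", "data": {
  "commands": [
    [1,0,0,1,0,0,0],
    [1,0,0,2,0,0,0],
    [1,0,0,3,0,0,0],
    [1,0,0,3,0,0,0],
    [1,0,0,4,0,0,0],
    [1,0,0,4,0,0,0],
    [1,0,0,5,0,0,0],
    [1,0,0,5,0,0,0],
    [1,0,0,5,0,0,0],
    [1,0,0,5,0,0,0]
  ]
}}

```text
time: 5.2
tcp_pos: [0.5603, -0.1381, 0.0653]
orientation: [0.0, 0.887, -0.462, 0.001]
ft_force: [-2.3, 0.7, 10.3]
grip_width: 0.001
gripper_force: 5.0
```

```bash
python3 -c "
from m import *
st()"
```

```text
t 5.2 box [np.float64(-0.0029), np.float64(-0.0175), np.float64(0.0653)] F [-2.3  0.7 10.3] q [-0.44  0.68  1.68 -0.    0.78  2.1 ] w 0.0008554043946894447
```

Contact at 10 N and z = 65.3 mm, which is the flat height. Lifting straight up, then over the lid.

Request:
{"op": "send_rows", "data": {
  "commands": [
    [1,0,0,-25,0,0,0],
    [1,5,0,-60,0,0,0],
    [1,5,0,-95,0,0,0],
    [1,5,0,-130,0,0,0],
    [1,5,0,-165,0,0,0],
    [1,5,0,-200,0,0,0],
    [1,5,0,-235,0,0,0],
    [1,5,0,-235,0,0,0],
    [1,5,0,-235,0,0,0],
    [1,5,0,-235,0,0,0]
  ]
}}

```text
time: 6.03
tcp_pos: [0.5621, -0.1415, 0.2982]
orientation: [0.0, 0.887, -0.462, -0.0]
ft_force: [-0.7, 0.6, -0.7]
grip_width: 0.007
gripper_force: 0.0
```

Run:
```python
from m import *
st();P,O=pose0();print(shift(P,O,[0,.14,.295],goal(-1)))
s=r.snapshot("top");cv=__import__("cv2");cv.imwrite("pics/t2.png",cv.resize(s["color"][90:290,220:470,::-1],(750,600)))
```

```text
t 6.03 box [np.float64(-0.0034), np.float64(-0.0214), np.float64(0.2982)] F [-0.7  0.6 -0.7] q [-0.44  0.39  1.45  0.    1.3   2.09] w 0.007062430034889842
(array([-161.4,   -3.5,    3.3]), array([0.   , 0.001, 0.001]))
```

View pics/t2.png

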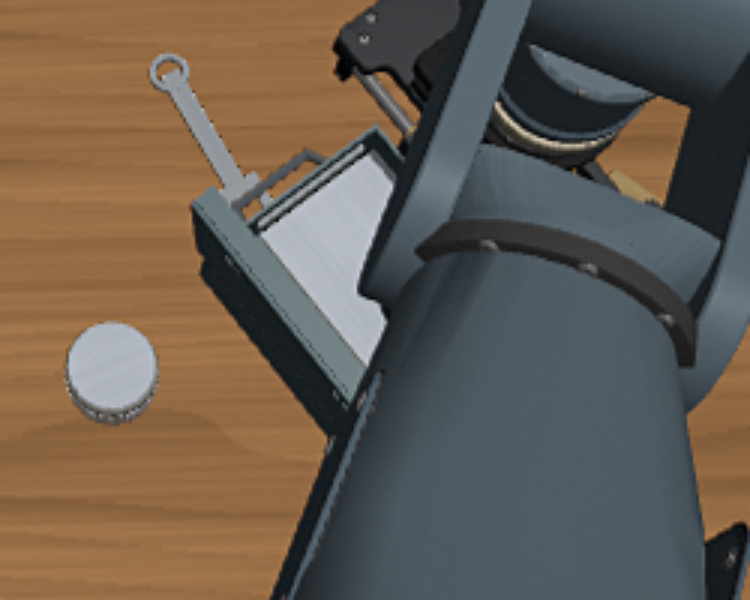

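The flap lies flat (white panel inside the rim) and the lid still stands. Moving over to the lid's outer side.

Request:
{"op": "send_rows", "data": {
  "commands": [
    [1,-30,0,0,0,0,0],
    [1,-60,0,0,0,0,0],
    [1,-95,0,0,0,0,0],
    [1,-130,0,0,0,0,0],
    [1,-161,-3,0,0,0,0],
    [1,-161,-3,0,0,0,0],
    [1,-161,-3,0,0,0,0],
    [1,-161,-3,0,0,0,0],
    [1,-161,-3,0,0,0,0],
    [1,-161,-3,0,0,0,0]
  ]
}}

```text
time: 6.92
tcp_pos: [0.4736, -0.0092, 0.2981]
orientation: [0.0, 0.887, -0.462, -0.0]
ft_force: [1.1, -0.2, 0.0]
grip_width: 0.004
gripper_force: 0.0
```

Run:
```python
from m import *
st()
for a in np.arange(1.65,-.06,-.1):
    a=max(a,0);q=lid(a,0,.14,.004);print(round(a,2),round(q[1]*1000+9.5,1),round(q[2]*1000,1))
```

```text
t 6.92 box [np.float64(-0.0002), np.float64(0.1377), np.float64(0.2981)] F [ 1.1 -0.2  0. ] q [-0.26  0.23  1.7  -0.    1.22  2.28] w 0.004277955900455325
1.65 104.6 220.2
1.55 90.6 221.1
1.45 76.6 220.5
1.35 62.7 218.5
1.25 49.2 215.1
1.15 36.0 210.4
1.05 23.3 204.4
0.95 11.3 197.2
0.85 0.1 188.8
0.75 -10.2 179.4
0.65 -19.5 168.9
0.55 -27.8 157.6
0.45 -34.8 145.5
0.35 -40.6 132.8
0.25 -45.2 119.5
0.15 -48.3 105.9
0.05 -50.1 92.0
0 -50.5 85.0
```

Request:
{"op": "send_rows", "data": {
  "commands": [
    [1,0,0,30,0,0,0],
    [1,0,0,60,0,0,0],
    [1,0,0,78,0,0,0],
    [1,-15,0,78,0,0,0],
    [1,-30,0,78,0,0,0],
    [1,-40,0,78,0,0,0],
    [1,-50,0,78,0,0,0],
    [1,-61,0,78,0,0,0],
    [1,-75,0,80,0,0,0],
    [1,-88,0,83,0,0,0]
  ]
}}

```text
time: 7.75
tcp_pos: [0.4221, 0.065, 0.2163]
orientation: [-0.0, 0.887, -0.462, 0.001]
ft_force: [-0.3, -0.4, 0.5]
grip_width: 0.002
gripper_force: 0.0
```

```bash
python3 -c "
from m import *
st()"
```

```text
t 7.75 box [np.float64(0.0001), np.float64(0.2281), np.float64(0.2163)] F [-0.3 -0.4  0.5] q [-0.11  0.27  1.91  0.    0.95  2.42] w 0.00201763455074977
```

Sign slip: I moved away from the lid, with no contact. Reversing direction.

Request:
{"op": "send_rows", "data": {
  "commands": [
    [1,35,0,-5,0,0,0],
    [1,70,0,-5,0,0,0],
    [1,100,0,-5,0,0,0],
    [1,112,0,-5,0,0,0],
    [1,121,0,-5,0,0,0],
    [1,135,0,-5,0,0,0],
    [1,149,0,-5,0,0,0],
    [1,163,0,-3,0,0,0],
    [1,177,0,0,0,0,0],
    [1,177,0,0,0,0,0]
  ]
}}

```text
time: 8.58
tcp_pos: [0.5256, -0.0835, 0.2149]
orientation: [0.001, 0.887, -0.462, 0.001]
ft_force: [0.3, 0.0, -0.5]
grip_width: 0.004
gripper_force: 0.0
```

```bash
python3 -c "
from m import *
st()"
```

```text
t 8.58 box [np.float64(-0.0001), np.float64(0.047), np.float64(0.2149)] F [ 0.3  0.  -0.5] q [-0.37  0.41  1.67 -0.    1.05  2.17] w 0.0038449031563231833
```

Request:
{"op": "send_rows", "data": {
  "commands": [
    [1,13,0,5,0,0,0],
    [1,26,0,11,0,0,0],
    [1,38,0,18,0,0,0],
    [1,49,0,26,0,0,0],
    [1,59,0,36,0,0,0],
    [1,68,0,46,0,0,0],
    [1,77,0,57,0,0,0],
    [1,84,0,70,0,0,0],
    [1,90,0,82,0,0,0],
    [1,90,0,82,0,0,0]
  ]
}}

```text
time: 9.42
tcp_pos: [0.5743, -0.1554, 0.1301]
orientation: [0.0, 0.887, -0.462, -0.003]
ft_force: [-0.5, 0.2, 0.5]
grip_width: 0.003
gripper_force: 0.0
```

Run:
```python
from m import *
st()
s=r.snapshot("scene");cv=__import__("cv2");cv.imwrite("pics/s3.png",cv.resize(s["color"][60:300,90:330,::-1],(600,600)))
```

```text
t 9.42 box [np.float64(-0.0014), np.float64(-0.0398), np.float64(0.1301)] F [-0.5  0.2  0.5] q [-0.45  0.61  1.59 -0.    0.95  2.08] w 0.0030958861007645824
```

View pics/s3.png

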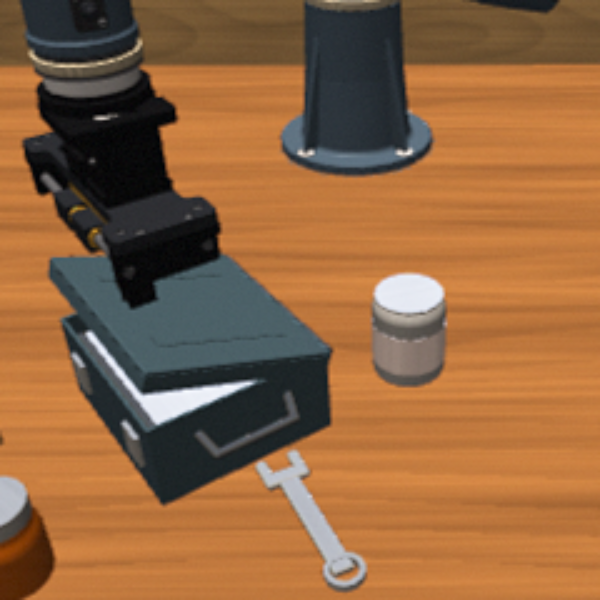

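The lid is nearly closed over the flat flap and everything is clear. Press on down.

Request:
{"op": "send_rows", "data": {
  "commands": [
    [1,3,0,8,0,0,0],
    [1,5,0,16,0,0,0],
    [1,7,0,24,0,0,0],
    [1,8,0,31,0,0,0],
    [1,9,0,38,0,0,0],
    [1,10,0,43,0,0,0],
    [1,10,0,46,0,0,0],
    [1,10,0,48,0,0,0],
    [1,10,0,50,0,0,0],
    [1,10,0,51,0,0,0]
  ]
}}

```text
time: 10.3
tcp_pos: [0.5813, -0.163, 0.0851]
orientation: [0.0, 0.887, -0.462, 0.0]
ft_force: [-5.9, 1.8, 22.1]
grip_width: 0.005
gripper_force: 11.1
```

```bash
python3 -c "
from m import *
st()"
```

```text
t 10.3 box [np.float64(-0.0001), np.float64(-0.05), np.float64(0.0851)] F [-5.9  1.8 22.1] q [-0.46  0.68  1.6  -0.    0.86  2.07] w 0.004833364577173139
```

At 85.1 mm with 22 N, the lid is at its stop. Hold briefly, then lift away.

Request:
{"op": "send_rows", "data": {
  "commands": [
    [1,0,0,0,0,0,0],
    [1,0,0,0,0,0,0],
    [1,0,0,0,0,0,0],
    [1,0,0,0,0,0,0],
    [1,0,0,-20,0,0,0],
    [1,0,0,-50,0,0,0],
    [1,0,0,-85,0,0,0],
    [1,0,0,-120,0,0,0],
    [1,0,0,-150,0,0,0],
    [1,0,0,-150,0,0,0]
  ]
}}

```text
time: 11.13
tcp_pos: [0.5854, -0.1648, 0.2399]
orientation: [-0.0, 0.887, -0.462, 0.007]
ft_force: [0.3, -1.2, 0.5]
grip_width: 0.006
gripper_force: 0.0
```

Run:
```python
from m import *
st()
s=r.snapshot("scene");cv=__import__("cv2");cv.imwrite("pics/s4.png",cv.resize(s["color"][100:320,20:313,::-1],(799,600)))
```

```text
t 11.13 box [np.float64(0.0023), np.float64(-0.0538), np.float64(0.2399)] F [ 0.3 -1.2  0.5] q [-0.46  0.48  1.47  0.    1.18  2.07] w 0.0055718104934216455
```

View pics/s4.png

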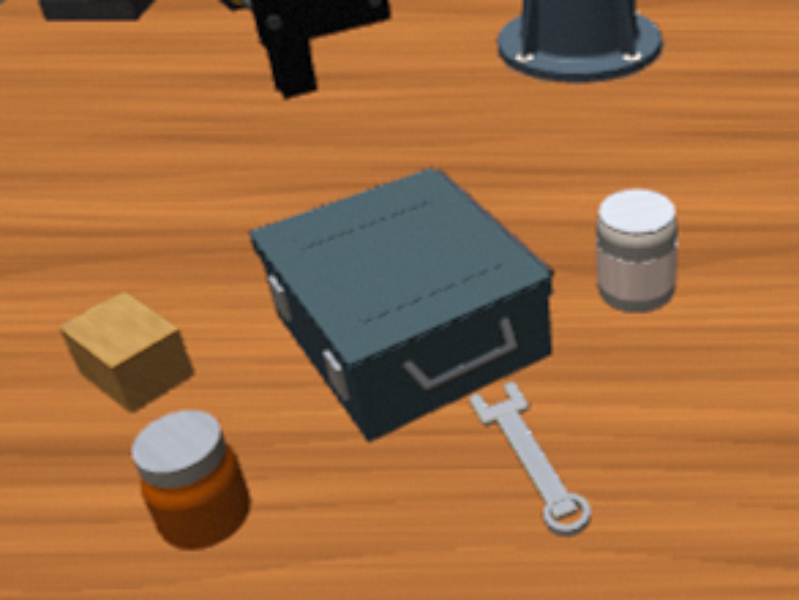

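The box is fully shut, the bystanders are undisturbed and the arm is clear.

```bash
python3 -c "
from workcell import r
print(r.job_done())"
```

```text
the job is handed in; nothing more can be done
None
```

The toolbox is closed: I folded the flap flat first, then pressed the lid shut against its stop. The other things on the bench stayed where they were, and I handed the job in at about 11 s; no verdict was shown.

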